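Load the deburring tumbler from a scoop tray

TASK

Carry the scoop tray of steel adapters to the tumbler and tip it so that all four adapters end up inside the feed hopper. Then set the empty tray down gently, upright, wholly on the rubber mat and square with its edges (either way round), let go of it, and only then push the tumbler's start lever all the way over to its far side. Leave everything else on the bench where it is.

Things in the scene. Friction and masses are not known exactly. Their poses are not given: they have to be found in the camera images.
- tray: loose open aluminium scoop tray, 170 mm long (x) x 120 wide (y) (all sizes in mm), about 0.35 kg empty. Origin: centre of the underside, z up. Floor 4 thick; side walls and back wall (at -x) 45 high, 4 thick. The +x end has no wall: it is the pouring end. A flat handle bar, held by two cheeks rising from the side walls, crosses above the tray's middle and leans back
- tray_grip (a point): centre of the tray's handle bar, 105 above the underside; axes as the tray's. The grey bar lies along y, 110 long, 18 thick, 28 deep. It leans 30 degrees back to -x: its depth runs along (-0.5, 0, 0.866), its two flat faces look along +-(0.866, 0, 0.5) in the tray's axes. The cheeks at its ends are 28 broad and reach 14 past the bar's centre
- tray_lip (a point): middle of the tray's pouring edge (85 ahead of the tray's origin, 12 above its underside), the top of a low ramp that takes up the last 38 of the floor; axes as the tray's
- hopper: white tumbler with steel feed hopper, fixed. Origin: under the hopper's centre, on the table. Housing 50 high, x -110..110, y -120..220. On it the open-topped hopper, outside 200 (x) x 220 (y), walls 5 thick, rim 150 above the table, inner floor sloping from about 100 high at +y to 52 at -y. The start lever stands on the free part of the housing at +y
- lever (a joint): start lever of the tumbler: 0 = leaning towards the hopper's -x (off), 1.0 = leaning fully to its +x (on); it stays where it is left; light to push (a few N). It pivots about the hopper's y axis.
- lever_tip (a point): tip of the start lever, a black stick 80 long on a grey block
- mat: black rubber mat, 230 (x) x 180 (y) x 5 thick, fixed flat on the table. Origin: centre of its underside
- part0: loose steel adapter, 60 long (x), a round tube 24 dia between two square flanges 32 x 32 x 14, about 70 g; starts in the tray. Origin: centre of its underside (16 below its axis)
- part1: loose steel adapter, 60 long (x), a round tube 24 dia between two square flanges 32 x 32 x 14, about 70 g; starts in the tray. Origin: centre of its underside (16 below its axis)
- part2: loose steel adapter, 60 long (x), a round tube 24 dia between two square flanges 32 x 32 x 14, about 70 g; starts in the tray. Origin: centre of its underside (16 below its axis)
- part3: loose steel adapter, 60 long (x), a round tube 24 dia between two square flanges 32 x 32 x 14, about 70 g; starts in the tray. Origin: centre of its underside (16 below its axis)
- jar: bystander: clear jar with white cap, 70 dia x 85 high. Origin: centre of the underside
- bottle: bystander: white bottle with blue cap, 60 dia x 150 high. Origin: centre of the underside
- hammer: bystander: hammer with a wooden handle, lying. Origin: centre of the underside
- driver: bystander: black-handled screwdriver, lying. Origin: centre of the underside
- phone: bystander: black phone, 75 x 150 x 9, lying. Origin: centre of the underside
- beaker: bystander: clear open beaker, 80 dia x 100 high. Origin: centre of the underside
Mind the look-alikes: they are no part of the job. Leave any red look-alike of the part3 alone.

How it is judged:
By the outcome, as a careful person would: the job done as asked, in the order asked, and still so for the second after the job is handed in, with the robot touching nothing.
It also fails if it takes over 72 s, if anything falls off the work surface, if the arm or the gripper's body presses on something with over 40 N, if the wrist force passes 120 N, or if a joint passes its speed limit or range.

ROBOT

A 7-joint arm with a two-finger parallel gripper is mounted at the origin on the work surface. World frame = base frame: x ahead of the robot, y to its left, z up, the work surface at z = 0. Lengths are in m, angles in rad, forces in N, time in s.
With the tool pointing down it reaches from about 0.4 to 0.875 m from the base axis. Payload 19.3 kg.
Tool frame: the origin (TCP) lies at the very end of the fingers, on their centre line; the grasp point (between the pads) lies 19 mm behind it; z points along the fingers, y is the line along which they close (so a half turn about z gives the same grasp; the last joint's range is limited). The gripper opens to 85 mm and grips with 20 to 120 N. Pads are 22 mm wide; open, the fingers measure 114 mm over their backs; the gripper's body (76 mm by 85 mm) begins 54 mm behind the grasp point. The pads swing forward as they close: fully open they stand 13 mm farther back than shut.
Start: joints at [1.071, 0.521, -0.036, 1.599, 0.021, 1.021, -0.113], TCP at [0.26, -0.568, 0.231] pointing down, gripper open.
Joint ranges: [-2.91, 2.91], [-0.3, 2.13], [-1.5, 1.42], [0.17, 2.43], [-1.26, 4.41], [0.16, 1.93], [-2.52, 2.52]. Speed limits (rad/s): [1.89, 1.89, 2.39, 2.39, 3.01, 3.01, 3.01].

INTERFACE

Orientations are given as [roll, pitch, yaw] about the fixed x, y, z axes, in that order (R = Rz(yaw) Ry(pitch) Rx(roll)).
In Python, from workcell import monitor, optics, workorder gives the robot as it stands.
- The arm moves only by the tool apply_moves, never from a script. Its arguments are lists of equal length, an entry for each row: "linear": the shift along the tool's x, y, z each as a share of 0.1 m, from -1 to 1, a list of three; "delta_rot": the turn, a rotation vector about the tool's x, y, z each as a share of 120 degrees, from -1 to 1, a list of three. A call has exactly 5 rows; each row is the pose to reach, as a shift and turn from the pose commanded when the call began, along the tool's axes at that moment; what a row does not reach only later rows make up. A row lasts 1/12 s, in which the tool goes at most 41.7 mm and 7.16 degrees, less where a joint would pass 70% of its speed; a pose out of reach is approached as far as the arm can. A call with a number of a shift or a turn outside -1 to 1 is refused whole. A call with a gripper value outside its range is refused whole. "gripper" is the opening, from -1 (shut) to 1 (fully open), set as the call begins (left out, the last holds). The fingers move at their own pace and stop on an object; "force" is the grip in N (left out, the last holds). Time passes only in rows, so rows that repeat a pose let the fingers close, or fill a call up. It gives the time, the measured TCP pose, the force, the opening and the grip force at its end, in the units of the state.
- monitor.observe(): the state, without advancing time (a new reading comes with each control period).
- optics.grab_frame(name): name is "side" or "top" or "wrist"; returns (picture, depth): 400x640x3 uint8, red, green, blue; 400x640 float32, m along the optical axis (not along the pixel's ray), 0 where there is no reading.
- optics.camera_info(name): a dict with "fx", "fy", "cx", "cy" (pixels), "rvec" (rotation vector, rad) and "tvec" (3), from world to camera coordinates, as OpenCV has them; the wrist camera has in their place "T_tool_cam" (4x4, takes a point from camera to tool coordinates, whose origin is the TCP and whose axes are the flange's). Camera axes: x right, y down, z forward; pixel columns grow to the right and rows downward; lengths in m; the calibration is good to about 2 mm. A picture is of the moment at which its call begins: read the wrist's pose just before it. camera_info takes no time and is no camera call.
- workorder.job_done(): hands the job in; it is judged then, once.
The state is a dict: "clock": time; "qpos": joint angles; "qd": joint speeds; "joint_efforts": joint torques, N m; "position": TCP position; "tool_rot": TCP orientation; "force": force on the tool from outside, world axes, zero at the start; "moment": the same for the moment, N m; "grip_width": finger opening in m; "finger_force": force on a finger pad.
Only numpy, scipy, OpenCV 4.12 (cv2) and the standard library are available. Lean on these libraries where they do the work, as an engineer would, in place of code of your own. Each camera call takes 0.05 s, during which the arm holds its last target. There are 200 camera calls.

## Working session

There is one attempt and no reset: what is moved stays moved. The work goes in short steps, Python scripts to look and compute and a tool call to move; the robot and the scene stay as the last step left them, time stands still between calls to the robot, and variables do not carry over. Pictures are saved under pics/ and viewed, at most 10 in all, crops included, and the job is handed in when it is done.

Besides the shell and the picture viewer there is one more tool, called after "Request:" as name(argument=value, ...) on one line, values as JSON. apply_moves: Moves the arm, as the interface text tells. Its arguments: {"type":"object","properties":{"linear":{"type":"array"},"delta_rot":{"type":"array"},"gripper":{"type":"number"},"force":{"type":"number"}},"required":["linear","delta_rot"]}

```bash
ls; mkdir -p pics; cat > h.py <<'E'
import numpy as np, cv2
from scipy.spatial.transform import Rotation as R
from workcell import monitor, optics, workorder
def cam(n):
    i=optics.camera_info(n); K=np.array([[i['fx'],0,i['cx']],[0,i['fy'],i['cy']],[0,0,1]])
    if 'rvec' in i: 
        Rm=cv2.Rodrigues(np.array(i['rvec'],float))[0]; t=np.array(i['tvec'],float).ravel(); return K,Rm,t
    s=monitor.observe(); T=np.eye(4); T[:3,:3]=R.from_euler('xyz',s['tool_rot']).as_matrix(); T[:3,3]=s['position']
    T=T@np.array(i['T_tool_cam']); return K,T[:3,:3].T,-T[:3,:3].T@T[:3,3]
def cloud(n):
    K,Rm,t=cam(n); p,d=optics.grab_frame(n)
    v,u=np.mgrid[:d.shape[0],:d.shape[1]]
    c=np.stack([(u-K[0,2])/K[0,0]*d,(v-K[1,2])/K[1,1]*d,d],-1)
    P=(c-t)@Rm; P[d==0]=np.nan
    return p,P
def save(n,p,**k): cv2.imwrite('pics/'+n,p[...,::-1])
E
python3 - <<'E'
from h import *
s=monitor.observe(); print(s)
for n in('top','side'):
    p,P=cloud(n); save(n+'.png',p); np.savez(n+'.npz',p=p,P=P); print(n,cam(n))
E
```

```text
pics
{'clock': 0.0, 'qpos': array([ 1.07082163,  0.52198133, -0.03632976,  1.59999292,  0.02120277,
        1.02109067, -0.11280937]), 'qd': array([-1.55545666e-03, -7.88491171e-04,  1.08686114e-03, -4.92058591e-04,
        8.28269208e-04,  2.66635323e-05,  3.23202039e-04]), 'joint_efforts': array([-1.81615378e-03, -9.27106762e+01,  1.97872102e+00, -3.69939387e+01,
        1.77961669e-02,  8.08605255e-03,  4.48377889e-06]), 'position': array([ 0.26024795, -0.56788021,  0.23075147]), 'tool_rot': array([-3.14050829e+00,  7.83166982e-05,  4.29758624e-01]), 'force': array([ 0.62080411,  0.20203069, -0.45992732]), 'moment': array([0.02869068, 0.03478922, 0.07243805]), 'finger_force': 0.0, 'grip_width': 0.0855886478256624}
top (array([[398.28622674,   0.        , 315.8824227 ],
       [  0.        , 398.28622674, 196.65984971],
       [  0.        ,   0.        ,   1.        ]]), array([[ 0.01867808, -0.99960505, -0.0209969 ],
       [-0.98423188, -0.0146882 , -0.17627211],
       [ 0.17589408,  0.02395825, -0.98411751]]), array([-0.0424709 ,  0.51456099,  1.16350042]))
side (array([[378.39693095,   0.        , 318.96502833],
       [  0.        , 378.39693095, 191.38680694],
       [  0.        ,   0.        ,   1.        ]]), array([[-0.94864234, -0.31591084,  0.01667461],
       [-0.2507449 ,  0.71872705, -0.64850476],
       [ 0.19288519, -0.61938015, -0.76102794]]), array([0.46594391, 0.23410707, 1.08069427]))
```

View pics/top.png

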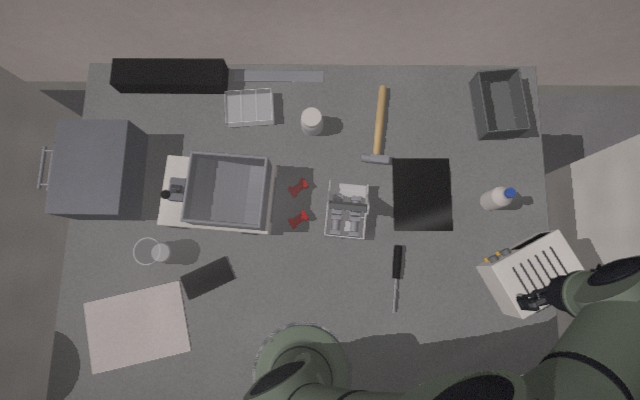

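View pics/side.png

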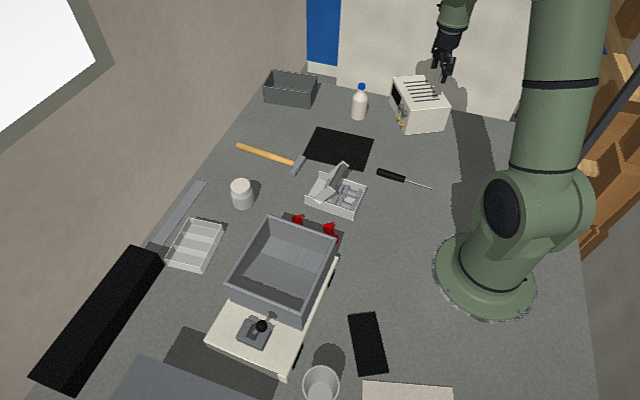

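The tray is at top (347,210), with the hopper at (228,190), the lever tip at (165,195), the mat at (422,195) and red look-alikes at (299,187) and (302,220). Other things that could pass for the tray are the white compartment tray at (249,107) and the grey bin at (500,103). I choose (347,210), because it has the handle bar and the adapters, and check it in a close crop.

```bash
python3 - <<'E'
from h import *
a=np.load('top.npz');b=np.load('side.npz')
A=cv2.resize(a['p'][165:250,150:385],None,fx=3.4,fy=3.4,interpolation=2)
B=cv2.resize(b['p'][150:225,290:385],None,fx=4,fy=4,interpolation=2)
im=np.zeros((600,800,3),np.uint8);im[:A.shape[0],:A.shape[1]]=A[:,:800];im[295:295+B.shape[0],:B.shape[1]]=B
save('crop.png',im)
def rect(m,nm,P):
    q=P[m];q=q[np.isfinite(q).all(1)];r=cv2.minAreaRect((q[:,:2]*1000).astype(np.float32));print(nm,len(q),np.round(r[0],1),np.round(r[1],1),r[2],'z',np.round(np.percentile(q[:,2],[5,50,95]),4));return q
P=a['P'];p=a['p'].astype(int)
v,u=np.mgrid[:400,:640]
box=lambda x0,x1,y0,y1:(u>x0)&(u<x1)&(v>y0)&(v<y1)
rect(box(385,460,150,240)&(p.sum(2)<75)&(P[...,2]<.02),'mat',P)
t=box(315,380,170,245)
for lo,hi in((.02,.06),(.035,.055),(.085,.2)): rect(t&(P[...,2]>lo)&(P[...,2]<hi),f'tray{lo}',P)
h=box(150,280,140,245)
rect(h&(P[...,2]>.14)&(P[...,2]<.16),'rim',P)
rect(h&(P[...,2]>.04)&(P[...,2]<.055),'housing',P)
l=box(150,200,160,215)
q=rect(l&(P[...,2]>.08),'lever top',P);print(q[np.argsort(-q[:,2])[:5]])
q=rect(l&(p.sum(2)<90)&(P[...,2]>.055),'lever dark',P)
P2=b['P'];
t=(u>295)&(u<375)&(v>155)&(v<225)
for lo,hi in((.02,.06),(.085,.2)): rect(t&(P2[...,2]>lo)&(P2[...,2]<hi),f'side tray{lo}',P2)
l=(u>235)&(u<285)&(v>305)&(v<350)
rect(l&(b['p'].astype(int).sum(2)<90)&(P2[...,2]>.055),'side lever dark',P2)
# heights grid around tray
for y in range(178,244,4): print(y,[ (int(1000*P[y,x,2]) if np.isfinite(P[y,x,2]) else -1) for x in range(322,376,4)])
E
```

```text
Traceback (most recent call last):
IndexError: index -1 is out of bounds for axis 0 with size 0
```

View pics/crop.png

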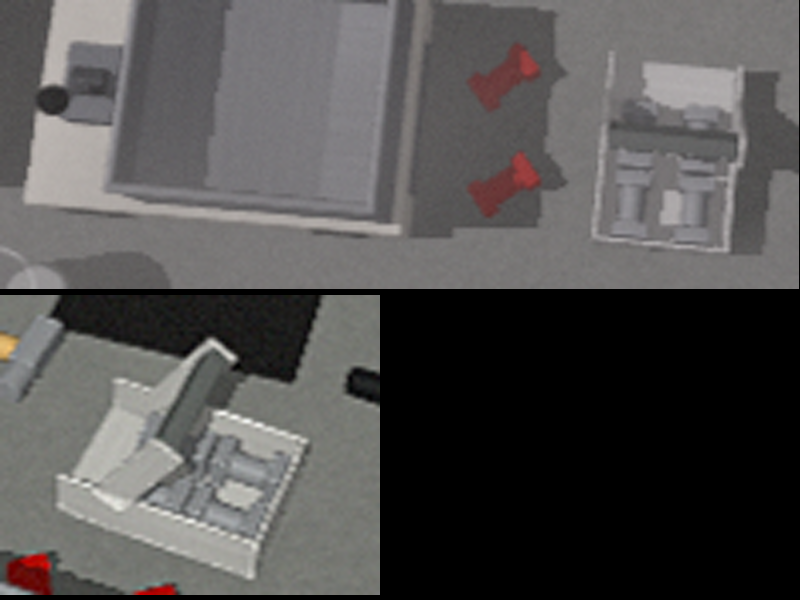

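The crop confirms the tray: its dark bar is at crop (670,138) with four steel adapters inside, and the pouring end faces +x (up in the image). The adapters outside it are red, so I leave them alone.

```bash
cat > m.py <<'E'
from h import *
a=np.load('top.npz');b=np.load('side.npz')
def rect(m,nm,P):
    q=P[m];q=q[np.isfinite(q).all(1)]
    if len(q)<5: print(nm,len(q));return q
    r=cv2.minAreaRect((q[:,:2]*1000).astype(np.float32));print(nm,len(q),np.round(r[0],1),np.round(r[1],1),round(r[2],1),'z',np.round(np.percentile(q[:,2],[5,50,95]),4));return q
def onplane(cn,uv,z):
    K,Rm,t=cam(cn); uv=np.atleast_2d(uv).astype(float)
    d=np.c_[(uv-K[[0,1],[2,2]])/K[[0,1],[0,1]],np.ones(len(uv))]@Rm; C=-Rm.T@t
    return (C+d*((z-C[2])/d[:,2])[:,None])
v,u=np.mgrid[:400,:640]
box=lambda x0,x1,y0,y1:(u>x0)&(u<x1)&(v>y0)&(v<y1)
def blob(cn,p,m,z,nm):
    c=max(cv2.findContours(m.astype(np.uint8),0,2)[0],key=cv2.contourArea).reshape(-1,2)
    q=onplane(cn,c,z); r=cv2.minAreaRect((q[:,:2]*1000).astype(np.float32)); print(nm,cn,len(c),np.round(r[0],1),np.round(r[1],1),round(r[2],1))
E
python3 - <<'E'
from m import *
P=a['P'];p=a['p'].astype(int);P2=b['P'];p2=b['p'].astype(int)
print(p[195,422],P[195,422],p[120,380],P[195,228],P[128,505])
blob('top',p,box(388,460,150,240)&(p.sum(2)<130),.005,'mat')
blob('side',p2,box(300,378,120,175)&(p2.sum(2)<110),.005,'mat')
t=box(315,380,170,245)
for lo,hi in((.02,.06),(.035,.055),(.085,.2)): rect(t&(P[...,2]>lo)&(P[...,2]<hi),f'tray{lo}',P)
h=box(150,280,140,245)
rect(h&(P[...,2]>.14)&(P[...,2]<.16),'rim',P)
rect(h&(P[...,2]>.04)&(P[...,2]<.055),'housing',P)
l=box(150,200,160,215)
rect(l&(P[...,2]>.08)&(p.sum(2)<90),'lever top',P)
t=box(295,375,155,225)
for lo,hi in((.02,.06),(.085,.2)): rect(t&(P2[...,2]>lo)&(P2[...,2]<hi),f'side tray{lo}',P2)
rect(box(235,285,305,350)&(p2.sum(2)<110)&(P2[...,2]>.055),'side lever dark',P2)
for y in range(174,244,4): print(y,[ (int(1000*P[y,x,2]) if np.isfinite(P[y,x,2]) else -1) for x in range(322,376,4)])
E
```

```text
[35 32 33] [ 0.53234735 -0.36375291  0.00639452] [170 146 114] [0.51233224 0.22891417 0.06759423] [ 0.7545075  -0.63418585  0.00606614]
mat top 184 [ 549.8 -363.1] [198.  176.3] 0.7
mat side 110 [ 535.1 -359.8] [226.4 182. ] 0.7
tray0.02 831 [ 478.7 -124.8] [119.6 169.5] 85.2 z [0.0259 0.0361 0.0474]
tray0.035 477 [ 478.6 -124.8] [119.7 168.9] 85.1 z [0.0354 0.0388 0.048 ]
tray0.085 375 [ 483.8 -125.1] [119.5  41.9] 85.2 z [0.1036 0.117  0.1229]
rim 1126 [519.4 252.1] [288.7 205.3] 86.2 z [0.1471 0.1517 0.1558]
housing 2108 [492.  275.7] [350.2 276.9] 85.7 z [0.0457 0.0507 0.0545]
lever top 0
side tray0.02 1287 [ 500.8 -146.3] [226.4 307.4] 20.7 z [0.0217 0.0334 0.0473]
side tray0.085 310 [492.1 -35.9] [298.7  44.3] 84.4 z [0.0886 0.1154 0.1218]
side lever dark 100 [496.5 389.2] [22.  22.5] 37.4 z [0.1486 0.1559 0.1602]
174 [0, 0, 1, 2, 0, 5, -2, -1, 1, 0, 2, -2, 3, 3]
178 [-1, 3, 1, 0, 0, 3, 0, 3, 2, -1, -2, 1, 0, -3]
182 [-2, -2, 11, 5, 1, 0, 5, 0, 4, 2, 4, 0, 0, 2]
186 [0, 5, 5, 5, 13, 6, 8, 9, 10, 13, 10, 29, -1, 2]
190 [6, 0, 6, 8, 5, 5, 5, 6, 10, 11, 6, 36, 0, 0]
194 [-2, 6, 5, 35, 0, 6, 7, 3, 6, 7, 8, 44, 1, 0]
198 [2, 2, 3, 35, 37, 35, 5, 1, 39, 37, 0, 75, 0, 3]
202 [-4, -3, 116, 117, 108, 108, 105, 100, 36, 32, 8, 82, -3, -1]
206 [0, 113, 117, 119, 121, 119, 117, 116, 119, 120, 123, 119, 1, -3]
210 [-1, 43, 4, 35, 38, 6, 8, 114, 117, 118, 114, 112, 0, -1]
214 [0, 45, 4, 20, 29, 2, 6, 33, 35, 38, 2, 1, 1, 0]
218 [0, 46, 3, 37, 36, -1, 5, 38, 39, 36, 5, 0, 0, 0]
222 [-1, 6, 9, 32, 32, 7, 3, 26, 32, 15, 3, 0, 3, -1]
226 [0, 5, 2, 33, 31, 4, 3, 27, 39, 6, 0, 3, 2, -3]
230 [0, 1, 33, 34, 31, 2, 0, 26, 29, 6, 10, 5, 0, -2]
234 [2, 46, 15, 36, 40, 6, 7, 33, 42, 37, 28, 0, 0, 0]
238 [1, 0, 2, 0, 3, 3, 16, 30, 47, 44, 47, 1, 0, -1]
242 [3, 5, 0, 4, -3, 2, -4, 4, -3, -1, 4, -1, -3, -3]
```

```bash
cat >> h.py <<'E'
def toolR(yaw,pitch):  # tool orientation for tray yaw,pitch (deg, +pitch = lip down)
    T=R.from_euler('ZY',[yaw,pitch],degrees=True)
    return T, T*R.from_matrix(np.array([[0,1,0],[.8660254,0,.5],[.5,0,-.8660254]]).T)
def tcp_for(origin,yaw,pitch):
    T,Q=toolR(yaw,pitch); return np.array(origin)+T.apply([0,0,.105])+Q.apply([0,0,.019]),Q
def delta(p,Q,cur=None):
    if cur is None: s=monitor.observe(); cur=(s['position'],R.from_euler('xyz',s['tool_rot']))
    l=cur[1].inv().apply(np.array(p)-cur[0])/.1; r=(cur[1].inv()*Q).as_rotvec()/np.radians(120)
    print('lin',np.round(l,3),'rot',np.round(r,3)); return cur
E
python3 - <<'E'
from m import *
P=a['P'];p=a['p'].astype(int);P2=b['P'];p2=b['p'].astype(int)
rect(box(181,274,145,240)&(P[...,2]>.14)&(P[...,2]<.16),'rim',P)
rect(box(222,342,212,330)&(P2[...,2]>.143)&(P2[...,2]<.16),'side rim',P2)
rect(box(150,280,150,240)&(P[...,2]>.044)&(P[...,2]<.056)&(p.min(2)>130),'housing top',P)
q=P[(box(158,172,187,202))&(p.sum(2)<150)]; print('lever dark top',np.nanmedian(q,0),len(q))
q=P2[box(235,285,305,350)&(p2.sum(2)<110)&(P2[...,2]>.055)];print('side',np.nanmedian(q,0))
rect(box(165,187,175,205)&(P[...,2]>.056)&(P[...,2]<.1),'lever block',P)
pg,Q=tcp_for([.4787,-.1248,0],-4.8,0); print('grasp tcp',pg)
delta(pg-Q.apply([0,0,.1]),Q); print((monitor.observe()['clock']))
E
```

```text
rim 1040 [517.3 220.4] [225.1 205.3] 86.2 z [0.1471 0.1517 0.1553]
side rim 1401 [518.7 253.6] [287.4 205.7] 86.4 z [0.1472 0.1515 0.1548]
housing top 1554 [520.8 270.6] [338.  219.9] 86.0 z [0.0469 0.0507 0.0548]
lever dark top [0.49646587 0.38016061 0.1553974 ] 38
side [0.49509889 0.39071209 0.15592665]
lever block 352 [527.9 386.1] [50.6 71.3] 86.4 z [0.0706 0.0761 0.086 ]
grasp tcp [ 0.48816668 -0.12559494  0.08854552]
lin [ 3.479 -3.316  0.56 ] rot [-0.227  0.132 -0.493]
0.1
```

Request:
apply_moves(linear=[[0.12,-0.11,0],[0.33,-0.31,0],[0.55,-0.52,0],[0.76,-0.73,0],[0.98,-0.94,0]], delta_rot=[[0,0,0],[0,0,0],[0,0,0],[0,0,0],[0,0,0]], gripper=1, force=80)

```text
clock: 0.52
position: [0.3103, -0.4405, 0.231]
tool_rot: [-3.141, 0.0, 0.429]
force: [0.5, 0.6, 0.3]
grip_width: 0.0851
finger_force: 0.0
```

Request:
apply_moves(linear=[[0.2,-0.19,0],[0.4,-0.38,0],[0.6,-0.57,0],[0.79,-0.75,0],[0.98,-0.94,0]], delta_rot=[[0,0,0],[0,0,0],[0,0,0],[0,0,0],[0,0,0]])

```text
clock: 0.93
position: [0.3605, -0.3143, 0.2312]
tool_rot: [-3.141, 0.0, 0.43]
force: [1.3, -0.7, -0.5]
grip_width: 0.0852
finger_force: 0.0
```

Request:
apply_moves(linear=[[0.2,-0.19,0],[0.4,-0.38,0],[0.6,-0.57,0],[0.75,-0.7,0],[0.85,-0.8,0]], delta_rot=[[0,0,0],[0,0,-0.05],[0,0,-0.1],[0,0,-0.15],[0,0,-0.2]])

```text
clock: 1.35
position: [0.4049, -0.2054, 0.2313]
tool_rot: [-3.141, -0.0, 0.856]
force: [0.8, 0.4, -0.3]
grip_width: 0.0854
finger_force: 0.0
```

```bash
python3 - <<'E'
from h import *
pg,Q=tcp_for([.4787,-.1248,0],-4.8,0)
delta(pg-Q.apply([0,0,.1]),Q); s=monitor.observe();print(s['clock'],s['position'],s['tool_rot'])
E
```

```text
lin [ 0.854 -0.298  0.561] rot [-0.242  0.079 -0.294]
1.35 [ 0.40487593 -0.20541077  0.2312598 ] [-3.14137925e+00 -3.01608248e-04  8.55764015e-01]
```

Request:
apply_moves(linear=[[0.17,-0.06,0.05],[0.34,-0.12,0.1],[0.51,-0.18,0.2],[0.7,-0.24,0.25],[0.85,-0.3,0.3]], delta_rot=[[-0.035,0.01,-0.04],[-0.07,0.02,-0.08],[-0.1,0.035,-0.12],[-0.14,0.05,-0.17],[-0.17,0.055,-0.2]])

```text
clock: 1.77
position: [0.4379, -0.1225, 0.2013]
tool_rot: [2.768, -0.038, 1.285]
force: [1.9, -1.9, -0.2]
grip_width: 0.0856
finger_force: 0.0
```

```bash
python3 - <<'E'
from h import *
pg,Q=tcp_for([.4787,-.1248,0],-4.8,0)
delta(pg-Q.apply([0,0,.1]),Q)
E
```

```text
lin [ 0.002 -0.094  0.244] rot [-0.07   0.026 -0.095]
```

Request:
apply_moves(linear=[[0,-0.03,0.08],[0,-0.06,0.16],[0,-0.094,0.244],[0,-0.094,0.244],[0,-0.094,0.244]], delta_rot=[[-0.025,0.01,-0.035],[-0.05,0.02,-0.07],[-0.07,0.026,-0.095],[-0.07,0.026,-0.095],[-0.07,0.026,-0.095]])

```text
clock: 2.18
position: [0.4213, -0.1254, 0.1641]
tool_rot: [2.741, 0.01, 1.431]
force: [-0.2, -1.4, -0.6]
grip_width: 0.0854
finger_force: 0.0
```

```bash
python3 - <<'E'
from h import *
pg,Q=tcp_for([.4787,-.1248,0],-4.8,0)
delta(pg,Q); print(monitor.observe()['qpos'])
p,P=cloud('wrist'); save('w1.png',p)
m=np.isfinite(P).all(-1)&(P[...,2]>.085)&(P[...,2]<.135)&(abs(P[...,0]-.48)<.08)&(abs(P[...,1]+.125)<.08)
q=P[m]; r=cv2.minAreaRect((q[:,:2]*1000).astype(np.float32)); print(len(q),r,np.percentile(q[:,2],[2,50,98]))
# bar only: central part
c=q[abs(q[:,1]+.125)<.04]
T=R.from_euler('z',-4.8,degrees=True); l=T.inv().apply(c-[.4787,-.1248,.105]); d=l@[-.5,0,.866]; n=l@[.866,0,.5]
print('depth dir',np.percentile(d,[2,50,98]),'normal',np.percentile(n,[2,50,98]))
E
```

```text
lin [0.1   0.316 0.953] rot [-0.059  0.016 -0.022]
[ 0.83805806  0.27751791 -0.78400745  2.41485267  1.07129954  0.24504275
 -1.03876876]
4099 ((481.2548828125, -124.5128173828125), (120.09600067138672, 43.800941467285156), 85.10889434814453) [0.09330762 0.1148216  0.11987224]
depth dir [0.00891196 0.01224488 0.01366754] normal [-0.00981728 -0.0010285   0.00737223]
```

View pics/w1.png

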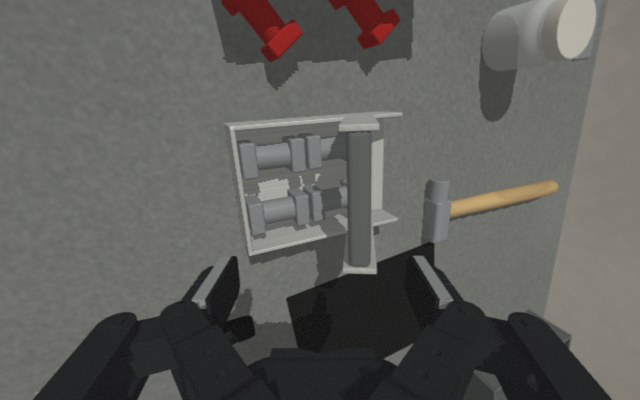

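The wrist view shows the bar at (360,198), upright between the open fingers, and the tray and its four adapters match the measured pose. The arm is near its fold limit, so I move in stepwise.

Request:
apply_moves(linear=[[0.03,0.1,0.1],[0.06,0.2,0.2],[0.1,0.27,0.3],[0.1,0.29,0.4],[0.1,0.3,0.45]], delta_rot=[[-0.02,0.005,-0.01],[-0.04,0.01,-0.02],[-0.059,0.016,-0.022],[-0.059,0.016,-0.022],[-0.059,0.016,-0.022]])

```text
clock: 2.65
position: [0.4675, -0.1227, 0.1342]
tool_rot: [2.618, 0.001, 1.485]
force: [0.0, -1.0, -1.7]
grip_width: 0.0855
finger_force: 0.0
```

```bash
python3 - <<'E'
from h import *
pg,Q=tcp_for([.4787,-.1248,0],-4.8,0)
delta(pg,Q); print(monitor.observe()['qpos'])
E
```

```text
lin [-0.011 -0.048  0.499] rot [ 0.     0.001 -0.001]
[ 0.96205843  0.50044441 -0.98450672  2.42799032  1.92593994  0.40377953
 -1.77779121]
```

Request:
apply_moves(linear=[[-0.01,-0.05,0.05],[-0.01,-0.05,0.17],[-0.01,-0.05,0.3],[-0.01,-0.05,0.42],[-0.01,-0.05,0.5]], delta_rot=[[0,0,0],[0,0,0],[0,0,0],[0,0,0],[0,0,0]])

```text
clock: 3.07
position: [0.487, -0.1257, 0.0864]
tool_rot: [2.624, 0.001, 1.484]
force: [-0.2, -1.0, 0.1]
grip_width: 0.0854
finger_force: 0.0
```

```bash
python3 - <<'E'
from h import *
pg,Q=tcp_for([.4787,-.1248,0],-4.8,0)
delta(pg,Q); print(monitor.observe()['qpos'])
E
```

```text
lin [ 0.002  0.021 -0.013] rot [-0.003  0.001 -0.001]
[ 0.96982016  0.7147355  -1.04471992  2.40182765  2.01354228  0.59511131
 -1.78662406]
```

Request:
apply_moves(linear=[[0,0.01,-0.01],[0,0.01,-0.01],[0,0.01,-0.01],[0,0.01,-0.01],[0,0.01,-0.01]], delta_rot=[[-0.003,0,0],[-0.003,0,0],[-0.003,0,0],[-0.003,0,0],[-0.003,0,0]], gripper=-1, force=80)

```text
clock: 3.48
position: [0.488, -0.1256, 0.0902]
tool_rot: [2.613, 0.002, 1.485]
force: [-0.5, -0.0, -0.7]
grip_width: 0.0257
finger_force: 0.0
```

Request:
apply_moves(linear=[[0,0,0],[0,0,0],[0,0,0],[0,0,0],[0,0,0]], delta_rot=[[0,0,0],[0,0,0],[0,0,0],[0,0,0],[0,0,0]])

```text
clock: 3.9
position: [0.4879, -0.1256, 0.0902]
tool_rot: [2.612, 0.001, 1.485]
force: [-6.9, -0.8, 12.8]
grip_width: 0.0169
finger_force: 77.7
```

```bash
python3 - <<'E'
from h import *
# lift 100mm at same attitude plus 8deg lean back
T,Q=toolR(-4.8,0); o=np.array([.4787,-.1248,0])
for o,y,pi in(([.49,-.125,.06],-4.8,-5),([.49,-.10,.15],-4.8,-5)):
  pg,Q=tcp_for(o,y,pi); delta(pg,Q)
print(monitor.observe()['qpos'],monitor.observe()['position'],monitor.observe()['force'])
E
```

```text
lin [ 0.007  0.33  -0.489] rot [-0.039  0.001 -0.   ]
lin [ 0.254  0.766 -1.277] rot [-0.039  0.001 -0.   ]
[ 0.97859678  0.71156644 -1.05536695  2.40621824  2.02584493  0.59884397
 -1.796774  ] [ 0.48791142 -0.12557572  0.09019968] [-6.91969795 -0.82767087 12.83629847]
```

Request:
apply_moves(linear=[[0,0.03,-0.03],[0,0.12,-0.13],[0,0.26,-0.29],[0,0.42,-0.46],[0,0.56,-0.62]], delta_rot=[[0,0,0],[0,0,0],[0,0,0],[0,0,0],[0,0,0]])

```text
clock: 4.32
position: [0.5055, -0.1264, 0.1731]
tool_rot: [2.611, -0.001, 1.485]
force: [-1.1, -0.6, -7.9]
grip_width: 0.0171
finger_force: 79.0
```

```bash
cat >> h.py <<'E'
def trayNow():
    s=monitor.observe(); Q=R.from_euler('xyz',s['tool_rot']); T=Q*R.from_matrix(np.array([[0,1,0],[.8660254,0,.5],[.5,0,-.8660254]]))
    o=s['position']-Q.apply([0,0,.019])-T.apply([0,0,.105]); print('tray',o.round(4),T.as_euler('ZYX',degrees=True).round(1),'q',s['qpos'].round(2),'F',s['force'].round(1),s['clock']); return o,T
E
python3 - <<'E'
from h import *
trayNow()
pg,Q=tcp_for([.50,-.1,.18],-4.8,0); delta(pg,Q)
E
```

```text
tray [ 0.4967 -0.1256  0.0845] [-4.9 -0.4  0.1] q [ 0.94  0.43 -0.95  2.32  1.56  0.32 -1.42] F [-1.1 -0.6 -7.9] 4.3167
lin [ 0.26   0.498 -0.814] rot [ 0.003  0.    -0.001]
```

Request:
apply_moves(linear=[[0.05,0.05,-0.08],[0.15,0.15,-0.24],[0.27,0.27,-0.44],[0.39,0.39,-0.63],[0.51,0.51,-0.83]], delta_rot=[[0,0,0],[0,0,0],[0,0,0],[0,0,0],[0,0,0]])

```text
clock: 4.73
position: [0.511, -0.0744, 0.2698]
tool_rot: [2.614, 0.001, 1.487]
force: [0.7, -1.3, -5.9]
grip_width: 0.017
finger_force: 79.5
```

Request:
apply_moves(linear=[[0.15,0.05,0],[0.33,0.1,0],[0.52,0.15,0],[0.71,0.18,0],[0.9,0.2,0]], delta_rot=[[0,0,0],[0,0,0],[0,0,0],[0,0,0],[0,0,0]])

```text
clock: 5.15
position: [0.5363, 0.0128, 0.2792]
tool_rot: [2.612, 0.001, 1.484]
force: [0.0, -0.1, -6.6]
grip_width: 0.0165
finger_force: 79.5
```

```bash
python3 - <<'E'
from h import *
trayNow()
pg,Q=tcp_for([.46,.22,.19],5,0); delta(pg,Q)
E
```

```text
tray [0.5274 0.0135 0.1906] [-4.9 -0.3 -0. ] q [ 0.79  0.25 -1.16  2.16  0.92  0.54 -1.11] F [ 0.  -0.1 -6.6] 5.15
lin [ 2.015 -0.733 -0.422] rot [ 0.003  0.042 -0.071]
```

Request:
apply_moves(linear=[[0.18,-0.05,-0.02],[0.38,-0.12,-0.07],[0.58,-0.2,-0.12],[0.78,-0.28,-0.16],[0.98,-0.35,-0.2]], delta_rot=[[0,0,0],[0,0,0],[0,0,0],[0,0,0],[0,0,0]])

```text
clock: 5.57
position: [0.5037, 0.114, 0.2785]
tool_rot: [2.613, 0.001, 1.485]
force: [1.1, -1.1, -6.5]
grip_width: 0.0168
finger_force: 79.5
```

Request:
apply_moves(linear=[[0.2,-0.07,-0.04],[0.4,-0.15,-0.09],[0.6,-0.22,-0.13],[0.78,-0.28,-0.16],[0.92,-0.34,-0.19]], delta_rot=[[0.01,0,0],[0.02,0.01,-0.02],[0.035,0.02,-0.035],[0.05,0.03,-0.05],[0.07,0.04,-0.07]])

```text
clock: 5.98
position: [0.4726, 0.2097, 0.2779]
tool_rot: [2.76, -0.01, 1.657]
force: [0.9, 0.2, -6.0]
grip_width: 0.0168
finger_force: 79.4
```

```bash
cat >> h.py <<'E'
def tcp_lip(lip,yaw,pitch):
    T,Q=toolR(yaw,pitch); return tcp_for(np.array(lip)-T.apply([.085,0,.012]),yaw,pitch)
E
python3 - <<'E'
from h import *
o,T=trayNow(); print('lip',o+T.apply([.085,0,.012]))
c=None
for lip,pi in(([.505,.22,.185],25),([.48,.22,.175],40),([.475,.22,.17],60)):
  pg,Q=tcp_lip(lip,5,pi); delta(pg,Q,c); c=(pg,Q)
E
```

```text
tray [0.4507 0.2087 0.1916] [5.  8.1 0.6] q [ 0.42  0.34 -1.29  2.07  0.82  0.82 -1.25] F [ 0.9  0.2 -6. ] 5.9833
lip [0.53617675 0.21611692 0.19146213]
lin [ 0.075  0.004 -0.088] rot [ 0.141 -0.005 -0.002]
lin [0.022 0.022 0.043] rot [ 0.125  0.    -0.   ]
lin [0.004 0.332 0.028] rot [ 0.167  0.    -0.   ]
```

Request:
apply_moves(linear=[[0.01,0,-0.02],[0.03,0,-0.04],[0.05,0,-0.06],[0.07,0,-0.08],[0.07,0,-0.09]], delta_rot=[[0.03,0,0],[0.06,0,0],[0.09,0,0],[0.12,0,0],[0.14,-0.005,0]])

```text
clock: 6.4
position: [0.4699, 0.2148, 0.2863]
tool_rot: [3.056, -0.001, 1.651]
force: [-0.1, 0.1, -6.5]
grip_width: 0.0169
finger_force: 79.3
```

Request:
apply_moves(linear=[[0,0,0.01],[0.01,0.01,0.02],[0.01,0.01,0.03],[0.02,0.02,0.04],[0.02,0.02,0.04]], delta_rot=[[0.025,0,0],[0.05,0,0],[0.075,0,0],[0.1,0,0],[0.125,0,0]])

```text
clock: 6.82
position: [0.4721, 0.2171, 0.2823]
tool_rot: [-2.967, -0.001, 1.651]
force: [0.1, -0.6, -5.4]
grip_width: 0.017
finger_force: 79.4
```

Request:
apply_moves(linear=[[0,0.07,0],[0,0.14,0.01],[0,0.2,0.02],[0,0.27,0.03],[0,0.33,0.03]], delta_rot=[[0.03,0,0],[0.06,0,0],[0.1,0,0],[0.13,0,0],[0.167,0,0]])

```text
clock: 7.23
position: [0.5044, 0.2197, 0.2738]
tool_rot: [-2.618, -0.001, 1.651]
force: [-0.3, 0.5, -3.5]
grip_width: 0.0172
finger_force: 80.0
```

```bash
python3 - <<'E'
from h import *
o,T=trayNow(); print('lip',o+T.apply([.085,0,.012]))
p,_=optics.grab_frame('side'); q,_=optics.grab_frame('top')
A=cv2.resize(p[150:350,180:400],None,fx=1.8,fy=2,interpolation=2);B=cv2.resize(q[120:260,140:380],None,fx=1.65,fy=1.65,interpolation=2)
im=np.zeros((400,800,3),np.uint8);im[:A.shape[0],:A.shape[1]]=A;im[:B.shape[0],400:400+B.shape[1]]=B;save('pour.png',im)
E
```

```text
tray [0.4233 0.2132 0.2378] [ 4.7 60.   0.1] q [ 0.16  0.9  -1.15  1.32  0.41  1.76 -0.87] F [-0.3  0.5 -3.5] 7.2333
lip [0.47594177 0.21754444 0.17016054]
```

View pics/pour.png

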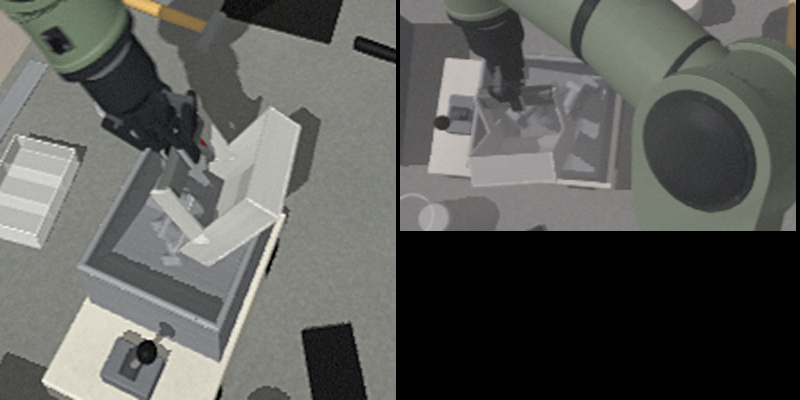

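The tray is over the hopper, at (230,190) in the left panel, and the adapters are dropping out into it. The load is down to 3.5 N, about the empty tray. I dwell briefly, then check.

Request:
apply_moves(linear=[[0,0,0],[0,0,0],[0,0,0],[0,0,0],[0,0,0]], delta_rot=[[0.02,0,0],[0.04,0,0],[0.04,0,0],[0.04,0,0],[0.04,0,0]])

```text
clock: 7.75
position: [0.5039, 0.2198, 0.2741]
tool_rot: [-2.538, -0.001, 1.651]
force: [1.2, -0.5, -4.2]
grip_width: 0.0168
finger_force: 79.9
```

Request:
apply_moves(linear=[[0,0,0],[0,0,0],[0,0,0],[0,0,0],[0,0,0]], delta_rot=[[0,0,0],[0,0,0],[0,0,0],[0,0,0],[0,0,0]])

```text
clock: 8.17
position: [0.504, 0.2195, 0.2738]
tool_rot: [-2.536, -0.0, 1.651]
force: [1.0, 0.2, -4.3]
grip_width: 0.0167
finger_force: 79.9
```

```bash
python3 - <<'E'
from h import *
o,T=trayNow()
c=None
# lift, untilt, carry
for o,yw,pi in(([.46,.22,.26],5,35),([.52,.2,.26],3,10)):
  pg,Q=tcp_for(o,yw,pi); delta(pg,Q,c); c=(pg,Q)
p,P=cloud('side'); m=(P[...,2]<.145)&(P[...,2]>.05)
A=cv2.resize(p[150:350,180:400],None,fx=3,fy=3,interpolation=2); save('pour2.png',A)
E
```

```text
tray [0.4201 0.2128 0.2446] [ 4.6 64.7  0. ] q [ 0.14  0.94 -1.13  1.26  0.38  1.83 -0.87] F [ 1.   0.2 -4.3] 8.1667
lin [ 0.044 -0.182 -0.522] rot [-0.247 -0.001 -0.003]
lin [-0.26   0.225 -0.205] rot [-0.208 -0.002  0.017]
```

View pics/pour2.png

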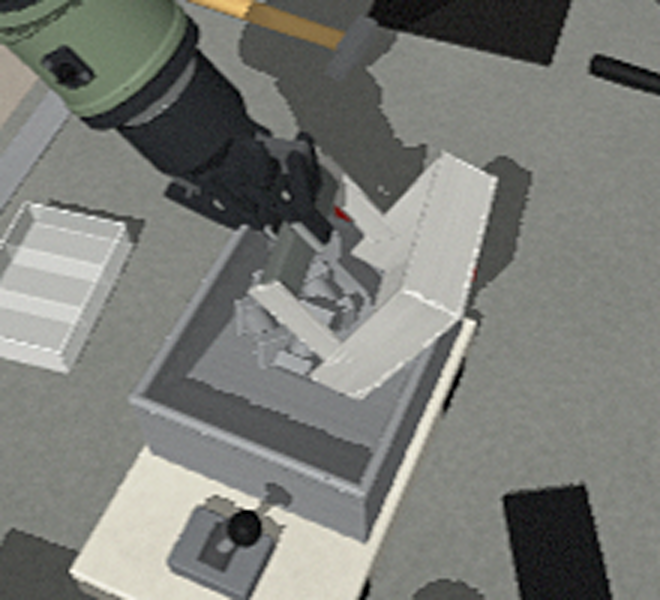

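The adapters are lying in the hopper under the lip, around (300,310) in this crop. I raise the tray while it is still tilted, then level it and check that it is empty.

Request:
apply_moves(linear=[[0.02,-0.02,-0.1],[0.03,-0.06,-0.22],[0.04,-0.1,-0.36],[0.04,-0.14,-0.45],[0.04,-0.18,-0.52]], delta_rot=[[0,0,0],[-0.05,0,0],[-0.11,0,0],[-0.17,0,0],[-0.22,0,0]])

```text
clock: 8.63
position: [0.5184, 0.2256, 0.3281]
tool_rot: [-3.004, -0.001, 1.652]
force: [0.0, 0.5, -2.9]
grip_width: 0.0172
finger_force: 79.9
```

```bash
python3 - <<'E'
from h import *
o,T=trayNow()
c=None
for o,yw,pi in(([.53,.13,.25],3,5),):
  pg,Q=tcp_for(o,yw,pi); delta(pg,Q,c); c=(pg,Q)
E
```

```text
tray [0.4567 0.2206 0.2641] [ 4.7 37.9  0.1] q [ 0.25  0.67 -1.22  1.49  0.52  1.51 -0.9 ] F [ 0.   0.5 -2.9] 8.6333
lin [-0.967  0.194 -0.122] rot [-0.274 -0.003  0.014]
```

Request:
apply_moves(linear=[[-0.1,0.04,-0.03],[-0.3,0.08,-0.06],[-0.52,0.12,-0.09],[-0.75,0.16,-0.11],[-0.97,0.19,-0.12]], delta_rot=[[-0.05,0,0],[-0.1,0,0],[-0.16,0,0],[-0.22,0,0.01],[-0.27,0,0.014]])

```text
clock: 9.05
position: [0.5459, 0.1291, 0.3359]
tool_rot: [2.717, -0.003, 1.623]
force: [1.6, -0.3, -2.6]
grip_width: 0.0166
finger_force: 79.9
```

```bash
python3 - <<'E'
from h import *
o,T=trayNow()
c=None
for o,yw,pi in(([.535,-.362,.2],0.7,0),):
  pg,Q=tcp_for(o,yw,pi); delta(pg,Q,c)
p,P=cloud('side'); q,_=optics.grab_frame('top')
A=cv2.resize(p[100:350,180:440],None,fx=2,fy=2,interpolation=2);B=cv2.resize(q[130:250,150:290],None,fx=2,fy=2,interpolation=2)
im=np.zeros((500,800,3),np.uint8);im[:A.shape[0],:A.shape[1]]=A;im[:B.shape[0],520:520+B.shape[1]]=B;save('chk.png',im)
E
```

```text
tray [0.5278 0.1284 0.2487] [3.  5.6 0.2] q [ 0.67  0.33 -1.33  1.94  0.73  0.86 -0.96] F [ 1.6 -0.3 -2.6] 9.05
lin [-4.904 -0.436  0.305] rot [-0.047 -0.01   0.016]
```

View pics/chk.png

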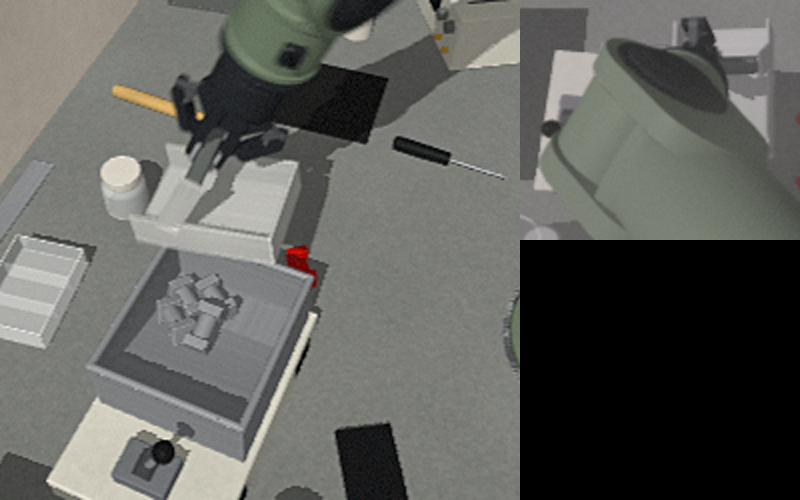

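All four adapters are in the hopper, around (200,310), and the tray is empty. Next I carry it to the mat at −y.

Request:
apply_moves(linear=[[-0.15,0,0],[-0.35,0,0],[-0.56,0,0],[-0.78,0,0],[-1,0,0]], delta_rot=[[-0.01,0,0],[-0.02,0,0],[-0.03,0,0],[-0.04,-0.01,0.01],[-0.047,-0.01,0.016]])

```text
clock: 9.57
position: [0.5513, 0.0296, 0.3355]
tool_rot: [2.623, 0.001, 1.583]
force: [-0.2, 0.4, -4.2]
grip_width: 0.0174
finger_force: 79.9
```

Request:
apply_moves(linear=[[-0.2,-0.02,0.02],[-0.4,-0.04,0.03],[-0.6,-0.06,0.05],[-0.8,-0.08,0.06],[-1,-0.1,0.08]], delta_rot=[[0,0,0],[0,0,0],[0,0,0],[0,0,0],[0,0,0]])

```text
clock: 9.98
position: [0.548, -0.0708, 0.3235]
tool_rot: [2.624, -0.0, 1.583]
force: [0.7, -0.0, -4.1]
grip_width: 0.0169
finger_force: 80.0
```

Request:
apply_moves(linear=[[-0.2,-0.02,0.02],[-0.4,-0.04,0.03],[-0.6,-0.06,0.05],[-0.8,-0.08,0.06],[-1,-0.1,0.08]], delta_rot=[[0,0,0],[0,0,0],[0,0,0],[0,0,0],[0,0,0]])

```text
clock: 10.4
position: [0.5446, -0.1709, 0.3114]
tool_rot: [2.624, -0.001, 1.583]
force: [-0.1, 0.1, -4.9]
grip_width: 0.0168
finger_force: 80.0
```

Request:
apply_moves(linear=[[-0.2,-0.02,0.02],[-0.4,-0.04,0.03],[-0.6,-0.06,0.05],[-0.8,-0.08,0.06],[-1,-0.1,0.08]], delta_rot=[[0,0,0],[0,0,0],[0,0,0],[0,0,0],[0,0,0]])

```text
clock: 10.82
position: [0.5411, -0.271, 0.2993]
tool_rot: [2.624, -0.001, 1.583]
force: [0.6, 0.0, -3.4]
grip_width: 0.0168
finger_force: 80.0
```

```bash
python3 - <<'E'
from h import *
o,T=trayNow()
pg,Q=tcp_for([.535,-.362,.1],0.7,0); delta(pg,Q)
E
```

```text
tray [ 0.5311 -0.2711  0.2108] [0.7 0.4 0.1] q [ 1.51  0.58 -1.41  1.93  0.72  0.67 -0.17] F [ 0.6  0.  -3.4] 10.8167
lin [-0.91  -0.528  0.973] rot [-0.003 -0.001 -0.   ]
```

Request:
apply_moves(linear=[[-0.2,-0.05,0.1],[-0.4,-0.15,0.25],[-0.6,-0.25,0.45],[-0.8,-0.35,0.65],[-0.91,-0.4,0.75]], delta_rot=[[0,0,0],[0,0,0],[0,0,0],[0,0,0],[0,0,0]])

```text
clock: 11.23
position: [0.5439, -0.363, 0.2114]
tool_rot: [2.626, -0.002, 1.582]
force: [-0.6, 0.0, -4.2]
grip_width: 0.017
finger_force: 79.9
```

```bash
python3 - <<'E'
from m import *
o,T=trayNow()
q,P=cloud('side'); q=q.astype(int); i=q.copy()
m=(q.sum(2)<110)&box(285,385,115,180)
p,_=optics.grab_frame('top'); p=p.astype(int)
# mat edges again from top at looser threshold, original picture
p0=a['p'].astype(int)
for y in (160,200,225): print([int(p0[y,x].sum()) for x in range(384,464,3)])
for x in (400,420,445): print([int(p0[y,x].sum()) for y in range(148,240,4)])
pg,Q=tcp_for([.535,-.362,.03],0.7,0); delta(pg,Q)
E
```

```text
tray [ 0.5337 -0.3629  0.123 ] [0.6 0.5 0.1] q [ 1.47  0.76 -1.24  1.87  0.86  0.61 -0.1 ] F [-0.6  0.  -4.2] 11.2333
[412, 414, 234, 117, 128, 121, 124, 128, 122, 124, 132, 112, 119, 104, 113, 127, 109, 115, 120, 123, 107, 106, 353, 358, 354, 354, 353]
[363, 371, 357, 223, 122, 121, 116, 121, 116, 113, 102, 110, 117, 97, 109, 117, 127, 116, 124, 110, 117, 107, 114, 348, 360, 348, 354]
[351, 348, 355, 297, 173, 177, 183, 207, 202, 204, 210, 199, 193, 204, 186, 190, 180, 173, 155, 149, 145, 134, 132, 302, 351, 346, 359]
[357, 361, 348, 131, 136, 115, 126, 127, 130, 121, 126, 112, 117, 120, 110, 113, 122, 123, 147, 167, 210, 347, 353]
[363, 351, 359, 119, 122, 129, 115, 110, 109, 117, 119, 95, 97, 117, 102, 103, 127, 150, 177, 205, 198, 355, 362]
[346, 349, 357, 108, 115, 106, 116, 111, 94, 104, 93, 102, 115, 121, 117, 146, 186, 186, 186, 157, 140, 348, 354]
lin [-0.    -0.461  0.817] rot [-0.004 -0.001 -0.002]
```

Request:
apply_moves(linear=[[0,-0.07,0.12],[0,-0.17,0.3],[0,-0.28,0.5],[0,-0.38,0.68],[0,-0.46,0.82]], delta_rot=[[-0.004,0,0],[-0.004,0,0],[-0.004,0,0],[-0.004,0,0],[-0.004,0,0]])

```text
clock: 11.75
position: [0.5459, -0.3601, 0.1203]
tool_rot: [2.614, -0.001, 1.584]
force: [0.2, 0.9, -4.3]
grip_width: 0.0166
finger_force: 79.9
```

```bash
python3 - <<'E'
from m import *
trayNow()
p0=a['p'].astype(int); blob('top',p0,box(386,460,150,240)&(p0.sum(2)<250),.005,'mat')
pg,Q=tcp_for([.535,-.362,.006],0.9,0); delta(pg,Q)
E
```

```text
tray [ 0.5368 -0.3602  0.0317] [ 0.7 -0.2  0.1] q [ 1.35  0.82 -1.03  1.94  1.06  0.41 -0.26] F [ 0.2  0.9 -4.3] 11.75
mat top 33 [ 537.3 -354.2] [229.2 201.4] 0.7
lin [-0.017 -0.142  0.215] rot [ 0.002  0.    -0.001]
```

Request:
apply_moves(linear=[[-0.01,-0.04,0.06],[-0.01,-0.07,0.11],[-0.01,-0.09,0.14],[-0.01,-0.11,0.17],[-0.01,-0.12,0.19]], delta_rot=[[0,0,0],[0,0,0],[0,0,0],[0,0,0],[0,0,0]])

```text
clock: 12.17
position: [0.5451, -0.3623, 0.0986]
tool_rot: [2.614, -0.0, 1.583]
force: [0.2, 0.0, -3.8]
grip_width: 0.0171
finger_force: 79.9
```

```bash
python3 -c "
from h import *
trayNow()"
```

```text
tray [ 0.5359 -0.3624  0.01  ] [ 0.7 -0.2  0. ] q [ 1.32  0.84 -0.97  1.95  1.12  0.36 -0.31] F [ 0.2  0.  -3.8] 12.1667
```

Down 3 mm more in small steps: world −z equals tool (0, −0.5, +0.866).

Request:
apply_moves(linear=[[0,-0.004,0.007],[0,-0.008,0.013],[0,-0.011,0.02],[0,-0.014,0.025],[0,-0.016,0.028]], delta_rot=[[0,0,0],[0,0,0],[0,0,0],[0,0,0],[0,0,0]])

```text
clock: 12.58
position: [0.5451, -0.3621, 0.0953]
tool_rot: [2.614, -0.0, 1.583]
force: [-9.0, 1.6, 11.1]
grip_width: 0.0169
finger_force: 82.5
```

```bash
python3 -c "
from h import *
trayNow()"
```

```text
tray [ 0.536  -0.3622  0.0067] [ 0.7 -0.2  0. ] q [ 1.32  0.84 -0.96  1.95  1.13  0.35 -0.31] F [-9.   1.6 11.1] 12.5833
```

Request:
apply_moves(linear=[[0,0,0],[0,0,0],[0,0,0],[0,0,0],[0,0,0]], delta_rot=[[0,0,0],[0,0,0],[0,0,0],[0,0,0],[0,0,0]], gripper=0.8)

```text
clock: 13.0
position: [0.545, -0.3622, 0.095]
tool_rot: [2.614, -0.0, 1.583]
force: [-0.2, -0.6, 0.5]
grip_width: 0.0758
finger_force: 0.0
```

Request:
apply_moves(linear=[[0,0,0],[0,0,0],[0,0,0],[0,0,0],[0,0,0]], delta_rot=[[0,0,0],[0,0,0],[0,0,0],[0,0,0],[0,0,0]])

```text
clock: 13.42
position: [0.5449, -0.3621, 0.0949]
tool_rot: [2.614, -0.001, 1.583]
force: [0.4, -0.5, -1.0]
grip_width: 0.0768
finger_force: 0.0
```

Request:
apply_moves(linear=[[0,0,-0.05],[0,0,-0.2],[0,0,-0.4],[0,0,-0.6],[0,0,-0.8]], delta_rot=[[0,0,0],[0,0,0],[0,0,0],[0,0,0],[0,0,0]])

```text
clock: 13.83
position: [0.504, -0.3623, 0.165]
tool_rot: [2.615, -0.001, 1.584]
force: [0.6, -0.5, 0.2]
grip_width: 0.077
finger_force: 0.0
```

```bash
python3 - <<'E'
from m import *
trayNow()
p,P=cloud('side'); q,P1=cloud('top')
rect(box(300,380,110,180)&(P[...,2]>.03)&(P[...,2]<.055)&(abs(P[...,0]-.535)<.13)&(abs(P[...,1]+.362)<.1),'tray side',P)
rect(box(380,470,140,250)&(P1[...,2]>.03)&(P1[...,2]<.055)&(abs(P1[...,0]-.535)<.13)&(abs(P1[...,1]+.362)<.1),'tray top',P1)
A=cv2.resize(p[90:350,200:460],None,fx=1.7,fy=1.7,interpolation=2);B=cv2.resize(q[130:270,320:500],None,fx=1.9,fy=1.9,interpolation=2)
im=np.zeros((450,800,3),np.uint8);im[:A.shape[0],:A.shape[1]]=A;im[:B.shape[0],448:448+B.shape[1]]=B;save('placed.png',im)
# lever: next target
Qd=R.from_euler('xyz',[np.pi,0,np.pi/2]); delta([.45,-.2,.30],Qd)
E
```

```text
tray [ 0.4948 -0.3624  0.0764] [ 0.7 -0.2  0. ] q [ 1.51  0.77 -1.17  1.99  0.95  0.47 -0.14] F [ 0.6 -0.5  0.2] 13.8333
tray side 450 [ 535.2 -359.5] [168.4 127.7] 0.5 z [0.031  0.043  0.0523]
tray top 234 [ 536.3 -361.6] [170.4 120.6] 0.4 z [0.0321 0.0479 0.0541]
lin [ 1.64   0.226 -1.42 ] rot [ 0.252 -0.001  0.005]
```

View pics/placed.png

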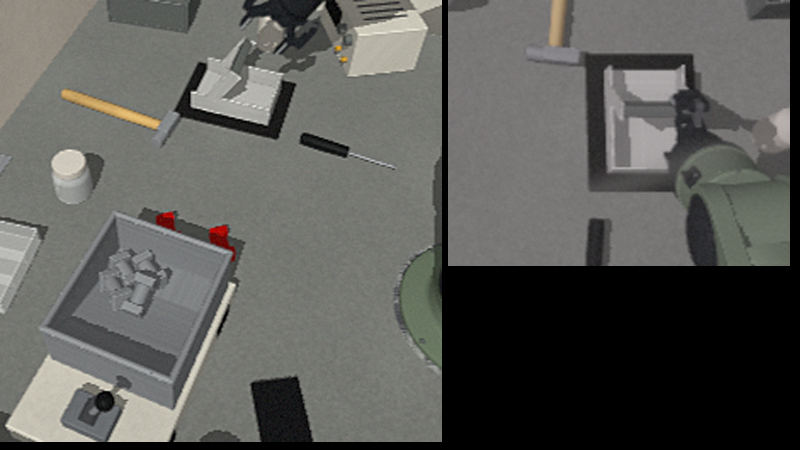

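The tray sits square on the mat (0.536, −0.362, yaw 0.4° against the mat's 0.7°) and is released; the four adapters are in the hopper. Next is the lever: I retract, point the tool down and shut the gripper.

Request:
apply_moves(linear=[[0,0,-0.25],[0.05,0.02,-0.5],[0.2,0.06,-0.75],[0.4,0.15,-0.9],[0.6,0.2,-1]], delta_rot=[[0,0,0],[0.05,0,0],[0.11,0,0],[0.17,0,0],[0.22,0,0]])

```text
clock: 14.35
position: [0.4708, -0.3028, 0.2635]
tool_rot: [3.079, 0.001, 1.581]
force: [-0.3, -0.4, -0.3]
grip_width: 0.0767
finger_force: 0.0
```

```bash
python3 - <<'E'
from m import *
s=monitor.observe();print(s['position'],s['qpos'].round(2))
Qd=R.from_euler('xyz',[np.pi,0,np.pi/2]); delta([.45,.387,.27],Qd)
P=a['P'];p=a['p'].astype(int);q=P[box(130,175,235,268)&(P[...,2]>.03)];print('beaker',np.nanmedian(q,0),np.nanmin(q,0),np.nanmax(q,0))
E
```

```text
[ 0.47081299 -0.30280525  0.26351468] [ 1.32  0.64 -1.25  1.74  0.64  1.18 -0.09]
lin [ 6.9   -0.131 -0.08 ] rot [0.03  0.    0.005]
beaker [0.34224406 0.46262047 0.0763852 ] [0.30404318 0.40535129 0.03001009] [0.38091435 0.4854606  0.10561804]
```

Request:
apply_moves(linear=[[0.15,0,-0.02],[0.36,0,-0.04],[0.57,0,-0.06],[0.78,0,-0.08],[1,0,-0.08]], delta_rot=[[0.01,0,0],[0.02,0,0],[0.03,0,0.005],[0.03,0,0.005],[0.03,0,0.005]], gripper=-1, force=40)

```text
clock: 14.77
position: [0.4694, -0.202, 0.2686]
tool_rot: [3.138, -0.001, 1.573]
force: [-0.2, 0.5, 0.1]
grip_width: 0.0163
finger_force: 0.0
```

Request:
apply_moves(linear=[[0.2,0,0],[0.4,0,0],[0.6,0,0],[0.8,0,0],[1,0,0]], delta_rot=[[0,0,0],[0,0,0],[0,0,0],[0,0,0],[0,0,0]])

```text
clock: 15.18
position: [0.4688, -0.1022, 0.2685]
tool_rot: [3.138, -0.001, 1.573]
force: [0.2, -0.4, 0.1]
grip_width: 0.0001
finger_force: 0.0
```

Request:
apply_moves(linear=[[0.2,0,0],[0.4,0,0],[0.6,0,0],[0.8,0,0],[1,0,0]], delta_rot=[[0,0,0],[0,0,0],[0,0,0],[0,0,0],[0,0,0]])

```text
clock: 15.6
position: [0.4687, -0.0022, 0.2686]
tool_rot: [3.138, -0.001, 1.573]
force: [0.2, 0.2, -0.1]
grip_width: 0.0003
finger_force: 0.0
```

Request:
apply_moves(linear=[[0.2,0,0],[0.4,0,0],[0.6,0,0],[0.8,0,0],[1,0,0]], delta_rot=[[0,0,0],[0,0,0],[0,0,0],[0,0,0],[0,0,0]])

```text
clock: 16.02
position: [0.4685, 0.0978, 0.2687]
tool_rot: [3.138, -0.001, 1.573]
force: [0.4, -0.0, 0.5]
grip_width: -0.0002
finger_force: 0.0
```

Request:
apply_moves(linear=[[0.2,0,0],[0.4,0,0],[0.6,0,0],[0.8,0,0],[1,0,0]], delta_rot=[[0,0,0],[0,0,0],[0,0,0],[0,0,0],[0,0,0]])

```text
clock: 16.43
position: [0.4683, 0.1979, 0.2687]
tool_rot: [3.138, -0.001, 1.573]
force: [0.3, 0.9, -0.3]
grip_width: -0.0
finger_force: 0.0
```

Request:
apply_moves(linear=[[0.2,0,0],[0.4,0,0],[0.6,0,0],[0.8,0,0],[1,0,0]], delta_rot=[[0,0,0],[0,0,0],[0,0,0],[0,0,0],[0,0,0]])

```text
clock: 16.85
position: [0.4681, 0.2979, 0.2687]
tool_rot: [3.138, -0.001, 1.573]
force: [-0.2, 0.3, 0.2]
grip_width: -0.0
finger_force: 0.0
```

```bash
python3 - <<'E'
from m import *
s=monitor.observe();print(s['position'],s['qpos'].round(2))
Qd=R.from_euler('xyz',[np.pi,0,np.pi/2]); delta([.448,.387,.23],Qd)
p2,P2=cloud('side');p2=p2.astype(int)
q=P2[box(235,285,305,350)&(p2.sum(2)<110)&(P2[...,2]>.055)];print('knob',len(q),np.nanmedian(q,0))
E
```

```text
[0.46809432 0.29791802 0.26870722] [ 0.11  0.6  -1.16  1.71  0.58  1.22 -1.19]
lin [ 0.891 -0.201  0.387] rot [ 0.002 -0.     0.001]
knob 98 [0.4950336  0.39015521 0.155975  ]
```

Request:
apply_moves(linear=[[0.2,-0.05,0],[0.4,-0.1,0.1],[0.6,-0.16,0.2],[0.78,-0.21,0.3],[0.91,-0.24,0.4]], delta_rot=[[0,0,0],[0,0,0],[0,0,0],[0,0,0],[0,0,0]])

```text
clock: 17.32
position: [0.4432, 0.3896, 0.2283]
tool_rot: [3.138, -0.001, 1.574]
force: [-0.5, 0.1, -0.2]
grip_width: -0.0001
finger_force: 0.0
```

Request:
apply_moves(linear=[[0,0,0.2],[0,0,0.45],[0,0,0.7],[0,0,0.9],[0,0,1]], delta_rot=[[0,0,0],[0,0,0],[0,0,0],[0,0,0],[0,0,0]])

```text
clock: 17.73
position: [0.4439, 0.3872, 0.1264]
tool_rot: [3.14, 0.001, 1.573]
force: [0.7, -0.4, 0.1]
grip_width: 0.0001
finger_force: 0.0
```

Request:
apply_moves(linear=[[0,0.05,0],[0,0.12,0],[0,0.2,0],[0,0.3,0],[0,0.4,0]], delta_rot=[[0,0,0],[0,0,0],[0,0,0],[0,0,0],[0,0,0]])

```text
clock: 18.15
position: [0.486, 0.3881, 0.1302]
tool_rot: [3.137, -0.002, 1.572]
force: [-1.7, 0.7, 1.6]
grip_width: -0.0001
finger_force: 0.7
```

Request:
apply_moves(linear=[[0,0.08,0],[0,0.16,0],[0,0.24,0],[0,0.31,0],[0,0.36,0]], delta_rot=[[0,0,0],[0,0,0],[0,0,0],[0,0,0],[0,0,0]])

```text
clock: 18.57
position: [0.5214, 0.3879, 0.1291]
tool_rot: [3.138, -0.001, 1.572]
force: [-1.0, -0.2, -1.2]
grip_width: 0.0002
finger_force: 0.4
```

Lever is moving under about 1–2 N. I push in small steps until it stops.

Request:
apply_moves(linear=[[0,0.03,0],[0,0.06,0],[0,0.09,0],[0,0.12,0],[0,0.14,0]], delta_rot=[[0,0,0],[0,0,0],[0,0,0],[0,0,0],[0,0,0]])

```text
clock: 18.98
position: [0.5347, 0.3881, 0.1294]
tool_rot: [3.138, -0.001, 1.573]
force: [-0.7, -0.0, -0.4]
grip_width: 0.0002
finger_force: 0.5
```

```bash
python3 - <<'E'
from m import *
s=monitor.observe();print(s['force'])
p2,P2=cloud('side');p2=p2.astype(int)
save('lev.png',cv2.resize(p2[240:400,190:350].astype(np.uint8),None,fx=3,fy=3))
E
```

```text
[-0.74045614 -0.01517483 -0.37243592]
```

View pics/lev.png

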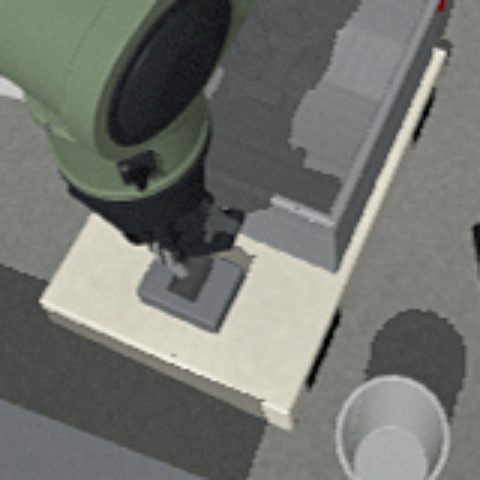

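The gripper at (180,250) hides the knob, so I go by the force reading and keep pushing.

Request:
apply_moves(linear=[[0,0.02,0],[0,0.04,0],[0,0.06,0],[0,0.08,0],[0,0.1,0]], delta_rot=[[0,0,0],[0,0,0],[0,0,0],[0,0,0],[0,0,0]])

```text
clock: 19.45
position: [0.5416, 0.3884, 0.1291]
tool_rot: [-3.14, 0.0, 1.575]
force: [-28.3, -6.1, 8.8]
grip_width: -0.0004
finger_force: 14.4
```

It hit the stop. I back off and retract upward.

Request:
apply_moves(linear=[[0,-0.1,0],[0,-0.2,0],[0,-0.3,0],[0,-0.4,0],[0,-0.5,0]], delta_rot=[[0,0,0],[0,0,0],[0,0,0],[0,0,0],[0,0,0]])

```text
clock: 19.87
position: [0.4936, 0.388, 0.1293]
tool_rot: [3.138, -0.001, 1.573]
force: [-0.2, -0.3, -0.0]
grip_width: 0.0001
finger_force: 0.0
```

Request:
apply_moves(linear=[[0,0,-0.1],[0,0,-0.3],[0,0,-0.55],[0,0,-0.8],[0,0,-1]], delta_rot=[[0,0,0],[0,0,0],[0,0,0],[0,0,0],[0,0,0]])

```text
clock: 20.28
position: [0.4944, 0.3882, 0.2319]
tool_rot: [3.137, -0.002, 1.573]
force: [0.3, 1.4, 0.3]
grip_width: -0.0001
finger_force: 0.0
```

Request:
apply_moves(linear=[[-0.15,0,-0.1],[-0.35,0,-0.2],[-0.55,0,-0.3],[-0.75,0,-0.4],[-1,0,-0.5]], delta_rot=[[0,0,0],[0,0,0],[0,0,0],[0,0,0],[0,0,0]])

```text
clock: 20.7
position: [0.4939, 0.2877, 0.2804]
tool_rot: [3.137, -0.001, 1.574]
force: [0.2, -0.1, 0.7]
grip_width: 0.0003
finger_force: 0.0
```

```bash
python3 - <<'E'
from m import *
print(monitor.observe()['force'])
p2,P2=cloud('side')
q=P2[box(225,295,295,355)&(p2.astype(int).sum(2)<110)&(P2[...,2]>.1)&(P2[...,2]<.18)];print('knob',len(q),np.nanmedian(q,0) if len(q) else 0)
save('fin.png',cv2.resize(p2[80:400,170:450],None,fx=1.85,fy=1.85))
E
```

```text
[ 0.19537132 -0.10860008  0.65931415]
knob 88 [0.56260243 0.38538302 0.15161586]
```

View pics/fin.png

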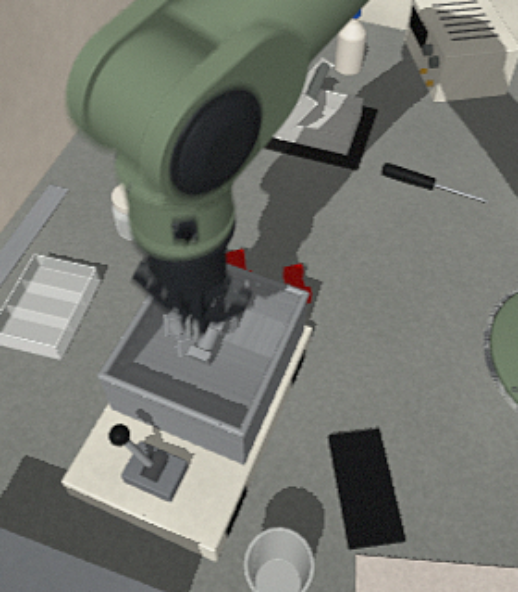

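The knob at (120,435) now leans fully to +x: it is at x = 0.563 against 0.495 before, symmetric about the block. The tray is on the mat and nothing is touching the robot, so I hand the job in.

```bash
python3 -c "
from workcell import workorder
print(workorder.job_done())"
```

```text
the job is handed in; nothing more can be done
None
```

The job is done and handed in at about 21 s: all four adapters are in the hopper, the empty tray sits released and square on the mat, and the start lever was then pushed to its far stop.

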